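Show a storage drive to the inspection camera

TASK

Twist open the retaining cap that locks the wide drive into the two-bay dock, lift that drive out, and hold it up in the air in front of the inspection camera: drive upright with respect to the tilted camera head (connector end down), label facing the lens squarely, the middle of the label on the lens axis 12 cm in front of the lens. Leave the narrow drive locked in its bay, do not bump the camera or disturb anything else on the desk, and finish while still holding the drive steady there in the gripper.

Things in the scene. Friction and masses are not known exactly. Their poses are not given: they have to be found in the camera images.
- dock: Black two-bay drive dock, fixed, 50 mm high, x -45 to +85 mm, y -75 to +75 mm about its origin on the desk midway between the bays; z up, +y from right bay to left bay, +x away from the robot. Slots 71.6 (x) by 16.6 mm (y), 35 mm deep, floor 15 mm above the desk, at y = +35 mm (left) and -35 mm (right). At x = +65 mm behind each bay a 16 mm post carries a twist cap with a tongue.
- bay_left (a point): Centre of the mouth of the left bay slot (50 mm above the desk); axes as the dock's.
- bay_right (a point): Centre of the mouth of the right bay slot (50 mm above the desk); axes as the dock's.
- latch_left_cap (a point): Centre of the top of the left bay's twist cap: grey, ribbed, round, 30 mm diameter, 32 mm tall, top 150 mm above the desk, on a vertical hinge (never comes off); grip the round part at any yaw. A tongue 14 mm wide, from 118 to 123 mm above the desk, reaches 52 mm from the cap's axis; locked, it lies over the drive, 3 mm above it.
- latch_right_cap (a point): The same point of the right bay's identical twist cap.
- latch_left (a joint): Turn of the left cap, rad: 0 = locked, tongue over the drive (pointing along the dock's -x); grows as the cap is turned clockwise seen from above, tongue swinging outward to the dock's +y; stop at 1.57. Open, with the drive free, above 1.1. Stays where it is left (friction about 0.05 N m).
- latch_right (a joint): Turn of the right cap, rad: 0 = locked; grows as the cap is turned counterclockwise seen from above, tongue swinging outward to the dock's -y; stop at 1.57. Open above 1.1. Stays where it is left.
- wide_drive: The drive to show: plain dark metal slab, 70 mm wide over its full height, 15 mm thick, 100 mm tall, 0.12 to 0.26 kg, standing in either bay, its lower 35 mm in the slot, top 115 mm above the desk. Origin: centre of its underside (connector end); x along the width, y along the thickness (paper label on the +y face, which at the start looks to the dock's +y), z up.
- label (a point): Centre of the white paper label (56 x 34 mm) on the wide drive's +y face, 46 mm above the drive's underside; axes as the drive's.
- narrow_drive: The other drive, to be left alone: the same thickness, height and dark metal, with a 70 mm wide foot 30 mm tall, but only 42 mm wide above it, so clearly narrower where it stands out of the other bay. Origin at the centre of its underside.
- camera: Inspection camera on a stand, fixed to the desk: round foot of 100 mm diameter, slim post, grey box head (80 x 44 x 36 mm) in a fork, pivot 180 mm above the desk. Origin at the centre of the foot on the desk; the camera looks along its -x.
- camera_head (a joint): Downward pitch of the camera head, rad: 0 = looking level, positive = nose down (0 to 0.5); fixed by friction, differs from start to start.
- lens (a point): Centre of the front of the lens, 60 mm in front of the head's pivot. Axes of the pitched head: -x is the viewing direction, y sideways, z the head's up.
- focus (a point): The point on the lens axis 120 mm in front of the lens, where the label's centre belongs. Axes of the pitched head: the label must face +x (back towards the lens), and the drive's long axis (its z) runs along this z.
- duck: Yellow toy duck, 46 mm across, 52 mm tall, loose; origin under its centre.
- vial: Small amber bottle with a red cap, 26 mm diameter, 65 mm tall, loose; origin under its centre.
- mouse: Black computer mouse, 100 x 58 x 32 mm, loose; origin under its centre.
- screwdriver: Screwdriver, 160 mm long, lying loose; origin under its middle.
- stick: Black memory stick, 53 x 18 x 9 mm, lying loose; origin under the middle of its 40 mm case.
Not all that is in view belongs to the job. Leave any green look-alike of the dock alone. Leave any orange look-alike of the wide_drive alone.

How it is judged:
By the outcome, as a careful person would: the job done as asked, in the order asked, and still so for the second after the job is handed in, while the arm keeps its last pose, push and grip.
It also fails if it takes over 58 s, if anything falls off the work surface, if the arm or the gripper's body presses on something with over 40 N, if the wrist force passes 120 N, or if a joint passes its speed limit or range.

ROBOT

A 7-joint arm with a two-finger parallel gripper is mounted at the origin on the work surface. World frame = base frame: x ahead of the robot, y to its left, z up, the work surface at z = 0. Lengths are in m, angles in rad, forces in N, time in s.
With the tool pointing down it reaches from about 0.4 to 0.85 m from the base axis. Payload 4.4 kg.
Tool frame: the origin (TCP) lies on the centre line of the jaws, within the pads' length; the fingertips stand env.nose_length ahead of it and the grasp point (between the pads) lies 8 mm behind it (env.nose_length is the distance from the TCP to the fingertips, in m); z points along the fingers, y is the line along which they close (so a half turn about z gives the same grasp; the last joint's range is limited). The gripper opens to 94 mm and grips with 3 to 60 N. Pads are 16 mm wide; open, the fingers measure 119 mm over their backs; the gripper's body (75 mm by 177 mm) begins 78 mm behind the grasp point.
Start: joints at [-1.281, 0.628, 0.038, 1.517, -0.027, 0.996, -0.02], TCP at [0.226, 0.609, 0.216] pointing down, gripper open.
Joint ranges: [-3.06, 3.06], [-0.37, 2.12], [-1.25, 1.32], [0.18, 2.47], [-1.1, 4.24], [0.23, 1.98], [-2.94, 2.94]. Speed limits (rad/s): [2.57, 2.57, 3.14, 3.14, 3.14, 3.14, 3.14].

INTERFACE

Orientations are given as [roll, pitch, yaw] about the fixed x, y, z axes, in that order (R = Rz(yaw) Ry(pitch) Rx(roll)).
In Python, from plant import env, camera, camera_model gives the robot as it stands. The module is installed in compiled form; this text tells all that it offers.
- The arm moves only by the shell command python3 -m handwheel 'ROWS' [FORCE]. ROWS is a JSON object of lists of equal length, an entry for each row: "delta_pos": the shift along the world's x, y, z in m, a list of three; "angular": the turn, a rotation vector about the world's x, y, z in rad, a list of three; "hand": the finger opening in m, from 0 to 0.094. A call has exactly 10 rows; each row shifts and turns the commanded pose from where the row before left it; what a row does not reach is not made up. A row lasts 1/12 s, in which the tool goes at most 41.7 mm and 7.16 degrees, less where a joint would pass 70% of its speed; a pose out of reach is approached as far as the arm can. A call is refused whole if a number of a shift passes 0.0417 or a number of a turn 0.125, either way. A call with a gripper value outside its range is refused whole. The fingers move at their own pace and stop on an object; FORCE is the grip in N (left out, the last holds). Time passes only in rows, so rows that do not move let the fingers close, or fill a call up. It gives the time, the measured TCP pose, the force, the opening and the grip force at its end, in the units of the state.
- env.get_state(): the state, without advancing time (a new reading comes with each control period).
- camera(name): name is "side" or "top" or "wrist"; returns the picture (420x560x3 uint8, blue, green, red); there is no depth.
- camera_model(name): a dict with "fov_y" (degrees; the focal length in pixels is half the picture's height over the tangent of half this angle, whatever the lens; pixels are square), "cx", "cy" (the principal point, pixels), "T" (4x4, takes a point from camera to world coordinates); the wrist camera has in their place "mount" (4x4, takes a point from camera to tool coordinates, whose origin is the TCP and whose axes are the flange's). Camera axes: x right, y down, z forward; pixel columns grow to the right and rows downward; lengths in m; the calibration is good to about 2 mm. The wrist camera is an equidistant fisheye: a pixel r from the principal point sees the ray r / f radians off the axis. A picture is of the moment at which its call begins: read the wrist's pose just before it. camera_model takes no time and is no camera call.
- env.job_done(): hands the job in; it is judged then, once.
The state is a dict: "time_s": time; "joints": joint angles; "dq": joint speeds; "effort": joint torques, N m; "tcp_pos": TCP position; "ee_rot": TCP orientation; "contact_force": force on the tool from outside, world axes, zero at the start; "ft_torque": the same for the moment, N m; "finger_gap": finger opening in m; "finger_force": force on a finger pad.
Only numpy, scipy, OpenCV 4.12 (cv2) and the standard library are available. Lean on these libraries where they do the work, as an engineer would, in place of code of your own. Each camera call takes 0.05 s, during which the arm holds its last target. There are 200 camera calls.

## Working session

There is one attempt and no reset: what is moved stays moved. The work goes in short steps, Python scripts to look and compute and a shell command to move; the robot and the scene stay as the last step left them, time stands still between calls to the robot, and variables do not carry over. Pictures are saved under pics/ and viewed, at most 10 in all, crops included, and the job is handed in when it is done.

```bash
mkdir -p pics
cat > h.py <<'E'
import numpy as np, cv2
from plant import env, camera, camera_model
from scipy.spatial.transform import Rotation as R
def ray(name,u,v,state=None):
    m=camera_model(name); f=210/np.tan(np.radians(m['fov_y'])/2)
    x=(u-m['cx']);y=(v-m['cy'])
    if 'T' in m: T=np.array(m['T']); d=np.array([x/f,y/f,1])
    else:
        s=state; A=np.eye(4);A[:3,:3]=R.from_euler('xyz',s['ee_rot']).as_matrix();A[:3,3]=s['tcp_pos'];T=A@np.array(m['mount'])
        r=np.hypot(x,y);t=r/f;d=np.array([np.sin(t)*x/max(r,1e-9),np.sin(t)*y/max(r,1e-9),np.cos(t)])
    d=T[:3,:3]@d; return T[:3,3],d/np.linalg.norm(d)
def onz(name,u,v,z,state=None):
    o,d=ray(name,u,v,state); return o+d*(z-o[2])/d[2]
def tri(a,b):
    (o1,d1),(o2,d2)=a,b
    A=np.stack([d1,-d2],1);t=np.linalg.lstsq(A,o2-o1,rcond=None)[0]
    p,q=o1+t[0]*d1,o2+t[1]*d2; return (p+q)/2,np.linalg.norm(p-q)
E
python3 - <<'E'
from h import *
print(env.nose_length); s=env.get_state(); print(s)
for n in('top','side','wrist'):
    cv2.imwrite(f'pics/{n}0.png',camera(n)); print(n,camera_model(n))
a=[cv2.imread(f'pics/{n}0.png') for n in('top','side')]
E
```

```text
0.011
{'time_s': 0.0, 'joints': array([-1.28077658,  0.62932851,  0.03844053,  1.51834248, -0.02699388,
        0.99628335, -0.02001358]), 'dq': array([-0.00030313,  0.00010672,  0.00157536,  0.00064953, -0.00123946,
       -0.00071328,  0.00070618]), 'effort': array([ 7.48828916e-04, -5.49717808e+01,  1.14312597e+00, -1.86645788e+01,
       -5.24327788e-02,  2.33596831e-02,  1.43498537e-04]), 'tcp_pos': array([0.22618665, 0.60870289, 0.21557366]), 'ee_rot': array([-3.13974912e+00,  2.71245966e-05,  2.78576441e+00]), 'contact_force': array([-0.23609714,  0.8257803 ,  0.26618987]), 'ft_torque': array([ 0.02426953, -0.00757405, -0.01298252]), 'finger_force': 0.0, 'finger_gap': 0.09384554106189229}
top {'fov_y': 47.96891760927788, 'cx': 280.8481205471872, 'cy': 212.57830168012558, 'T': array([[ 1.75107170e-02, -9.77338205e-01,  2.10958310e-01,
         2.38910063e-01],
       [-9.99843593e-01, -1.76403839e-02,  1.26734516e-03,
         2.80745129e-03],
       [ 2.48276074e-03, -2.10947507e-01, -9.77494238e-01,
         1.36035837e+00],
       [ 0.00000000e+00,  0.00000000e+00,  0.000000
[... 203 characters left out ...]
7e-01],
       [-6.59259720e-01, -4.19662957e-01,  6.23906744e-01,
        -7.41100860e-01],
       [ 5.30360379e-04, -8.30016003e-01, -5.57739323e-01,
         7.97680109e-01],
       [ 0.00000000e+00,  0.00000000e+00,  0.00000000e+00,
         1.00000000e+00]])}
wrist {'fov_y': 65.70646984690485, 'cx': 283.1317438289708, 'cy': 205.6287859357609, 'mount': array([[ 3.52248936e-04, -9.65835229e-01, -2.59156682e-01,
         7.51235977e-02],
       [ 9.99999933e-01,  3.13146928e-04,  1.92163971e-04,
         1.44434829e-03],
       [-1.04444614e-04, -2.59156732e-01,  9.65835274e-01,
        -1.68062219e-01],
       [ 0.00000000e+00,  0.00000000e+00,  0.00000000e+00,
         1.00000000e+00]])}
```

View pics/top0.png

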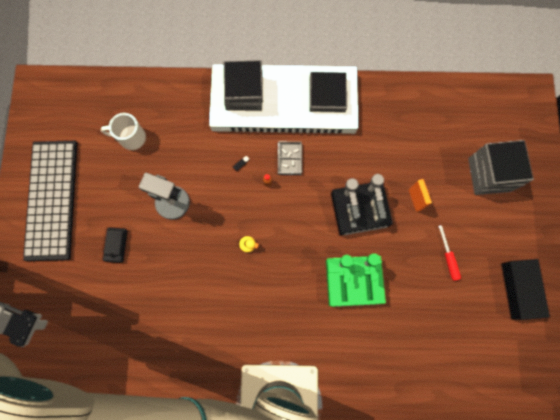

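View pics/side0.png

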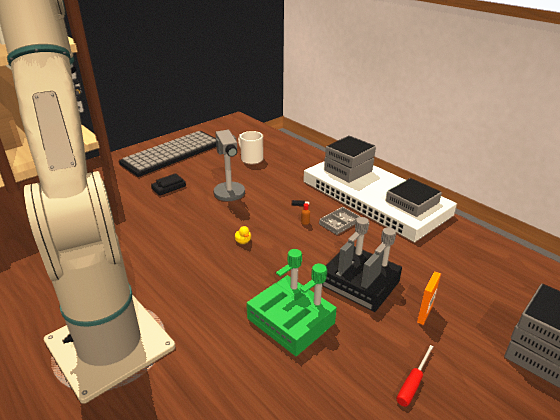

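The top picture shows the black dock at about (362,208), with its caps at (352,184) and (378,180). The green look-alike is at (357,280) and the orange one at (421,195). The inspection camera has its head at (158,186) and its foot at (172,203). The side picture shows the dock at (363,270) and the camera at (229,160). I'll enlarge the dock and the camera.

Run:
```python
import cv2,numpy as np
t=cv2.imread('pics/top0.png');s=cv2.imread('pics/side0.png')
r=lambda a:cv2.resize(a,(400,300),interpolation=cv2.INTER_CUBIC)
# 80x60 crops (scale 5); side dock 100x75 (scale 4)
o=np.vstack([np.hstack([r(t[170:245,320:420]),r(s[210:315,310:450])]),np.hstack([r(t[165:225,130:210]),r(s[120:210,180:300])])])
cv2.imwrite('pics/crop1.png',np.clip(o.astype(float)*1.6,0,255).astype('uint8'))
```

```text
(no output)
```

View pics/crop1.png

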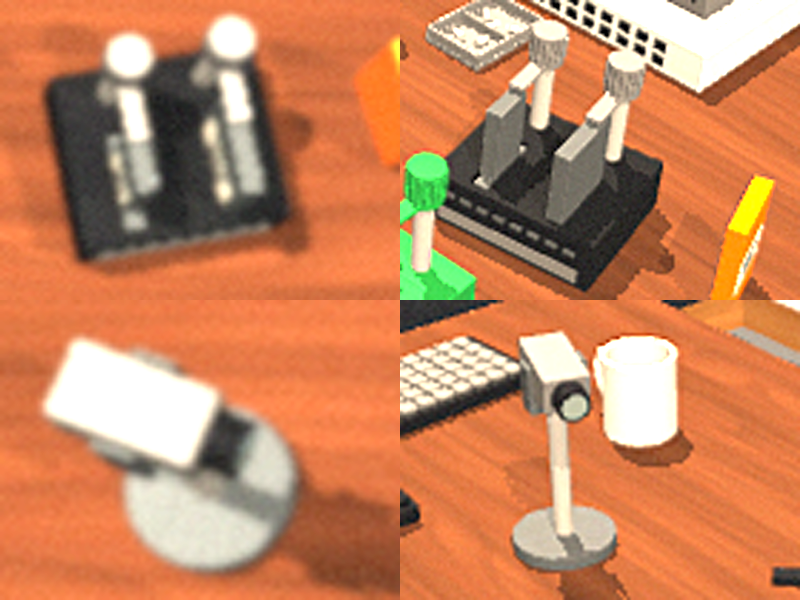

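The wide drive is in the right bay: it stands fuller, at crop (240,165) and side (378,270). The left one is slimmer with its foot visible at (130,215). The orange slab stands outside the dock and is ignored. Next, rough positions and the wrist picture.

Run:
```python
from h import *
for k,p in dict(capL=(352.5,184.5,.15),capR=(378,180,.15),foot=(172.4,202.6,.01),head=(157,187,.2),duck=(248,244,.03),vial=(267,179,.06)).items(): print(k,onz('top',*p).round(3))
print('lens tri',tri(ray('top',179,193),ray('side',231.9,150.9)))
print('foot side',onz('side',229,192,.01))
```

```text
capL [ 0.58  -0.185  0.15 ]
capR [ 0.594 -0.253  0.15 ]
foot [0.555 0.324 0.01 ]
head [0.55 0.32 0.2 ]
duck [0.433 0.096 0.03 ]
vial [0.617 0.046 0.06 ]
lens tri (array([0.54040502, 0.27054136, 0.17344411]), np.float64(0.0042785345412696615))
foot side [0.54757589 0.3127974  0.01      ]
```

View pics/wrist0.png

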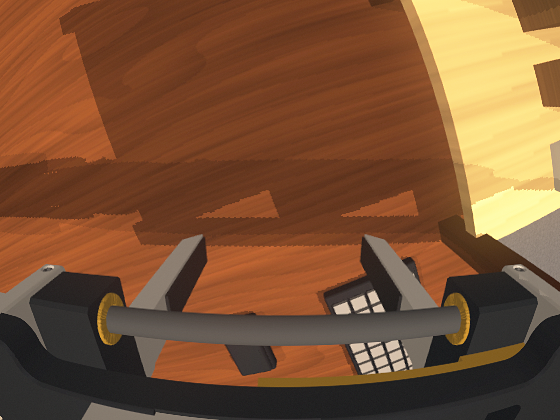

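The wrist picture doesn't show the inspection camera; it sees only the mouse (250,345) and the keyboard (370,330). I'll go up and across to look at the camera from its front.

```bash
python3 -m handwheel '{"delta_pos":[[0,-0.01,0.02],[0,-0.01,0.02],[0,-0.01,0.02],[0,-0.01,0.02],[0,-0.01,0.02],[0,-0.01,0.02],[0,-0.02,0],[0.01,-0.02,0],[0.01,-0.02,0],[0.01,-0.02,0]],"angular":[[0,0,-0.05],[0,0,-0.05],[0,0,-0.05],[0,0,-0.05],[0,0,-0.05],[0,0,-0.05],[0,0,-0.05],[0,0,-0.05],[0,0,-0.05],[0,0,-0.05]],"hand":[0.06,0.06,0.06,0.06,0.06,0.06,0.06,0.06,0.06,0.06]}' 20
python3 -m handwheel '{"delta_pos":[[0.02,-0.03,0],[0.02,-0.03,0],[0.02,-0.03,0],[0.025,-0.03,0],[0.025,-0.03,0],[0.025,-0.03,0],[0.025,-0.03,0],[0.03,-0.03,0],[0.03,-0.03,0],[0.03,-0.03,0]],"angular":[[0,0,-0.04],[0,0,-0.04],[0,0,-0.04],[0,0,-0.04],[0,0,-0.04],[0,0,-0.04],[0,0,-0.04],[0,0,-0.04],[0,0,-0.04],[0,0,-0.04]],"hand":[0.06,0.06,0.06,0.06,0.06,0.06,0.06,0.06,0.06,0.06]}'
python3 - <<'E'
from h import *
s=env.get_state();cv2.imwrite('pics/w1.png',camera('wrist'));print(s['joints'].round(3),s['ee_rot'],s['tcp_pos'])
import pickle;pickle.dump(s,open('w1.pkl','wb'))
E
```

```text
time_s: 0.98
tcp_pos: [0.2564, 0.4682, 0.3364]
ee_rot: [-3.141, 0.0, 2.284]
contact_force: [1.4, 1.1, 0.1]
finger_gap: 0.0599
finger_force: 0.0
time_s: 1.82
tcp_pos: [0.5056, 0.1694, 0.3365]
ee_rot: [-3.142, -0.0, 1.884]
contact_force: [-0.1, 0.9, -0.1]
finger_gap: 0.0601
finger_force: 0.0
[-0.673  0.361  0.424  1.677 -0.161  1.138  0.108] [-3.14155442e+00 -3.96238511e-04  1.88424426e+00] [0.5056148  0.16937664 0.33651705]
```

View pics/w1.png

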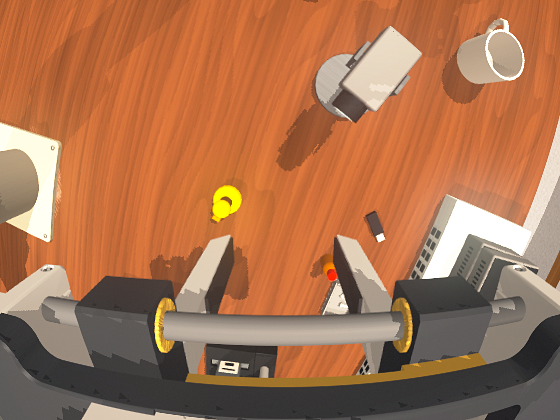

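The wrist picture shows the head's top as a quad (390,27)-(421,52)-(381,110)-(344,85), with the foot at (345,85), the duck at (225,203) and the vial at (331,272). I'll tilt the tool to look at the lens side.

```bash
python3 -m handwheel '{"delta_pos":[[0,-0.007,-0.003],[0,-0.007,-0.003],[0,-0.007,-0.003],[0,-0.007,-0.003],[0,-0.007,-0.003],[0,-0.007,-0.003],[0,-0.007,-0.003],[0,-0.007,-0.003],[0,-0.007,-0.003],[0,-0.007,-0.003]],"angular":[[0.07,0.02,0],[0.07,0.02,0],[0.07,0.02,0],[0.07,0.02,0],[0.07,0.02,0],[0.07,0.02,0],[0.07,0.02,0],[0.07,0.02,0],[0.07,0.02,0],[0.07,0.02,0]],"hand":[0.06,0.06,0.06,0.06,0.06,0.06,0.06,0.06,0.06,0.06]}'
python3 - <<'E'
from h import *
s=env.get_state();I=camera('wrist');cv2.imwrite('pics/w2.png',I);print(s['joints'].round(3),s['ee_rot'],s['tcp_pos'])
import pickle;pickle.dump(s,open('w2.pkl','wb'))
a=cv2.imread('pics/w1.png')[0:150,290:490]
# where will head be: show w1 crop x3 above, w2 whole halfsize
b=cv2.resize(I,(800,600)); cv2.imwrite('pics/w2b.png',b)
E
```

```text
time_s: 2.7
tcp_pos: [0.5048, 0.1005, 0.3065]
ee_rot: [3.108, -0.731, 1.899]
contact_force: [0.4, 0.5, -1.0]
finger_gap: 0.0599
finger_force: 0.0
[ 0.015  0.552  0.261  1.708 -0.754  1.417  0.907] [ 3.1077202  -0.73074207  1.8985599 ] [0.50482658 0.10048672 0.30653076]
```

View pics/w2b.png

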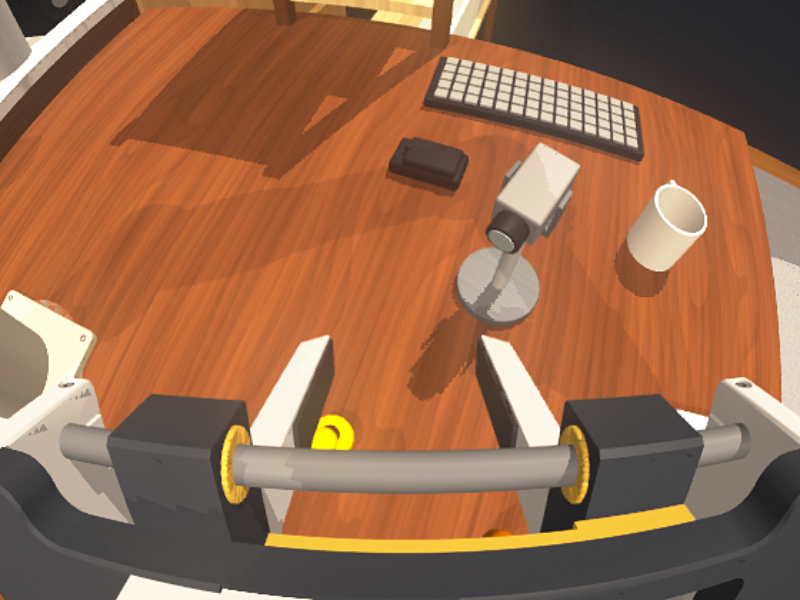

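The camera head is now seen from the front, with the lens face at (501,240) and the foot around (498,286) in the 800-wide picture. I'll enlarge it with a pixel grid.

Run:
```python
import cv2,numpy as np
w1=cv2.imread('pics/w1.png');w2=cv2.imread('pics/w2.png')
def c(a,x,y):
    k=cv2.resize(a[y:y+150,x:x+100],(400,600),interpolation=cv2.INTER_CUBIC)
    for i in range(0,150,25): cv2.line(k,(0,i*4),(12,i*4),(0,255,0),1);cv2.putText(k,str(y+i),(14,i*4+10),0,.35,(0,255,0))
    for i in range(0,100,25): cv2.line(k,(i*4,0),(i*4,12),(0,255,0),1);cv2.putText(k,str(x+i),(i*4,588),0,.35,(0,255,0))
    return k
cv2.imwrite('pics/crop2.png',np.hstack([c(w2,315,90),c(w1,315,0)]))
```

```text
(no output)
```

View pics/crop2.png

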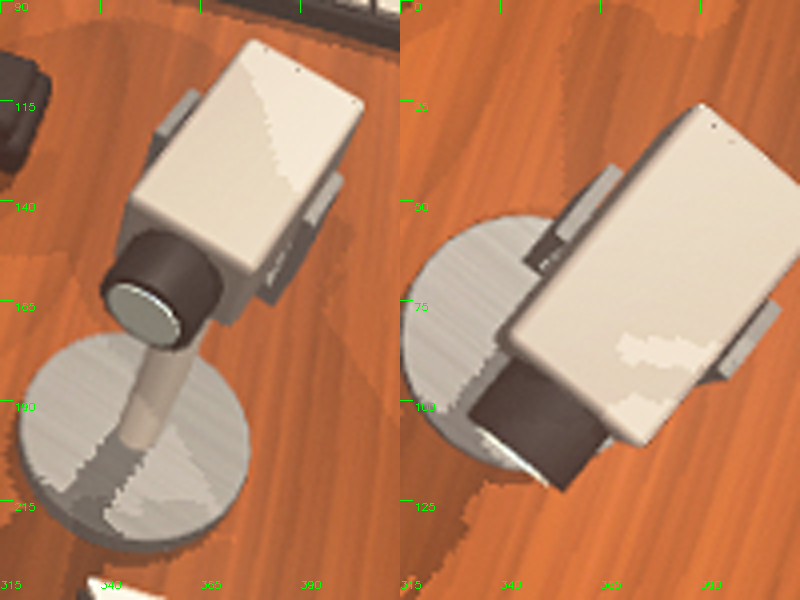

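Both crops show clean corners. In w2 the lens face centre is at (350.8,168.7) and in w1 at about (344,113); the head's top corners are readable in both. I'll triangulate them.

```bash
cat > cam.py <<'E'
from h import *
import pickle
s1,s2=[pickle.load(open(f,'rb')) for f in('w1.pkl','w2.pkl')]
C=lambda x,y:(315+x/4,90+y/4)
D=lambda x,y:(315+x/4,y/4)
pts=dict(lens=(C(143,314),D(116,453)),FL=(C(133,198),D(105,340)),FR=(C(252,270),D(242,443)),BL=(C(252,40),D(300,104)),BR=(C(362,104),(421,52)))
P={}
for k,(b,a) in pts.items():
    P[k],e=tri(ray('wrist',*a,s1),ray('wrist',*b,s2)); print(k,P[k].round(4),'gap',round(e,4))
f=onz('wrist',*C(135,435),.010,s2);print('foot',f.round(4))
print('len',np.linalg.norm(P['FL']-P['BL']),np.linalg.norm(P['FR']-P['BR']),'wid',np.linalg.norm(P['FL']-P['FR']),np.linalg.norm(P['BL']-P['BR']))
v=(P['FL']+P['FR']-P['BL']-P['BR']);v/=np.linalg.norm(v);w=P['FL']-P['FR']+P['BL']-P['BR'];w/=np.linalg.norm(w)
print('view',v,'yaw',np.arctan2(v[1],v[0]),'pitch',-np.arcsin(v[2]),'yaw from w',np.arctan2(w[0],-w[1]), 'w',w)
# lens from foot+pivot
h=P['lens']-np.r_[f[:2],.18];print('pivot->lens',h,np.linalg.norm(h),'yaw',np.arctan2(h[1],h[0]),'pitch',-np.arcsin(h[2]/np.linalg.norm(h)))
E
python3 cam.py
```

```text
lens [0.5389 0.2689 0.1732] gap 0.0007
FL [0.5257 0.2925 0.1938] gap 0.0021
FR [0.5647 0.2808 0.1924] gap 0.0
BL [0.5511 0.3661 0.2005] gap 0.0007
BR [0.5898 0.355  0.198 ] gap 0.0009
foot [0.5582 0.3251 0.01  ]
len 0.07808768605041554 0.0785226914297722 wid 0.040829854015878214 0.04034630439203075
view [-0.32212969 -0.94347525 -0.07801869] yaw -1.8998150815577544 pitch 0.07809805257258887 yaw from w -1.8567003873737435 w [-0.95827189  0.28169123  0.04863171]
pivot->lens [-0.0193293  -0.05616258 -0.00675112] 0.0597782177001775 yaw -1.9022651807986264 pitch 0.11317760710704293
```

The fit is consistent: box edges 78 and 41 mm, pivot-to-lens 59.8 mm. That gives view yaw of about -1.895, pitch of about 0.095 and a focus near (0.501,0.155,0.163). Next, a look at the dock from above.

```bash
python3 -m handwheel '{"delta_pos":[[0,-0.014,0.002],[0,-0.014,0.002],[0,-0.014,0.002],[0,-0.014,0.002],[0,-0.014,0.002],[0,-0.014,0.002],[0,-0.014,0.002],[0,-0.014,0.002],[0,-0.014,0.002],[0,-0.014,0.002]],"angular":[[-0.07,-0.02,0],[-0.07,-0.02,0],[-0.07,-0.02,0],[-0.07,-0.02,0],[-0.07,-0.02,0],[-0.07,-0.02,0],[-0.07,-0.02,0],[-0.07,-0.02,0],[-0.07,-0.02,0],[-0.07,-0.02,0]],"hand":[0.06,0.06,0.06,0.06,0.06,0.06,0.06,0.06,0.06,0.06]}'
python3 -m handwheel '{"delta_pos":[[0,-0.02,0],[0,-0.02,0],[0,-0.02,0],[0,-0.02,0],[0,-0.02,0],[0,-0.02,0],[0,-0.02,0],[0,-0.02,0],[0,-0.02,0],[0,-0.02,0]],"angular":[[0,0,-0.12],[0,0,-0.12],[0,0,-0.12],[0,0,-0.12],[0,0,-0.12],[0,0,-0.12],[0,0,-0.12],[0,0,-0.12],[0,0,-0.12],[0,0,-0.12]],"hand":[0.06,0.06,0.06,0.06,0.06,0.06,0.06,0.06,0.06,0.06]}'
python3 -m handwheel '{"delta_pos":[[-0.01,0,0],[-0.01,0,0],[-0.01,0,0],[-0.01,0,0],[0,0,0],[0,0,0],[0,0,0],[0,0,0],[0,0,0],[0,0,0]],"angular":[[0,0,-0.12],[0,0,-0.12],[0,0,-0.12],[0,0,-0.12],[0,0,0],[0,0,0],[0,0,0],[0,0,0],[0,0,0],[0,0,0]],"hand":[0.06,0.06,0.06,0.06,0.06,0.06,0.06,0.06,0.06,0.06]}'
python3 - <<'E'
from h import *
s=env.get_state();I=camera('wrist');cv2.imwrite('pics/w3.png',I);print(s['joints'].round(3),s['ee_rot'],s['tcp_pos'])
import pickle;pickle.dump(s,open('w3.pkl','wb'))
J=cv2.resize(I[0:300,80:480],(800,600),interpolation=cv2.INTER_CUBIC)
for i in range(0,300,50): cv2.putText(J,str(i),(0,i*2+5),0,.4,(0,255,0))
cv2.imwrite('pics/w3b.png',J)
E
```

```text
time_s: 3.58
tcp_pos: [0.5051, -0.0391, 0.3273]
ee_rot: [3.14, 0.004, 1.887]
contact_force: [-0.8, -0.8, 0.9]
finger_gap: 0.0601
finger_force: 0.0
time_s: 4.42
tcp_pos: [0.505, -0.2391, 0.3267]
ee_rot: [3.141, -0.0, 0.681]
contact_force: [-0.2, -0.4, -0.7]
finger_gap: 0.0603
finger_force: 0.0
time_s: 5.25
tcp_pos: [0.4651, -0.239, 0.3264]
ee_rot: [3.141, -0.0, 0.207]
contact_force: [0.0, 1.0, -0.5]
finger_gap: 0.0604
finger_force: 0.0
[-0.208  0.465  0.958  1.728 -0.411  1.165 -0.497] [ 3.14145328e+00 -1.39392752e-04  2.07037214e-01] [ 0.46514742 -0.23903278  0.32644639]
```

View pics/w3b.png

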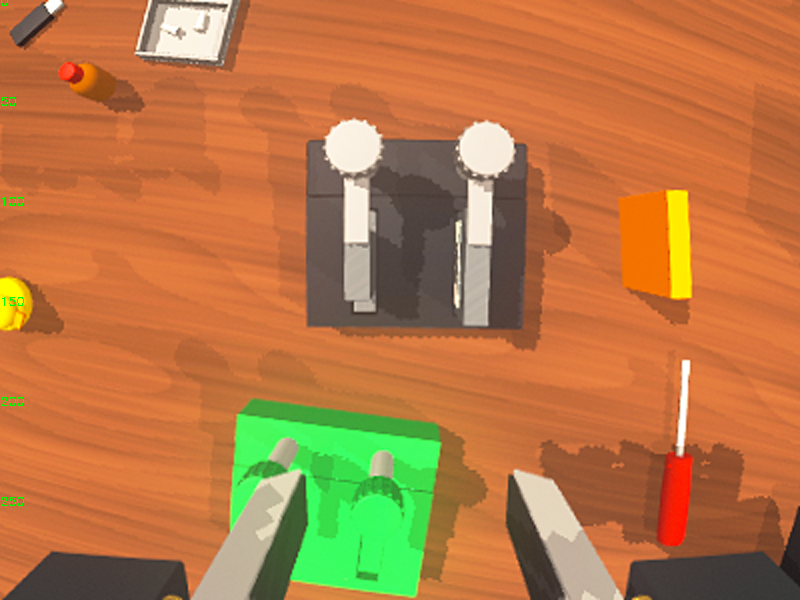

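The wide drive is in the right bay: its near edge is at (477,326) and its label edge shows at (458,265). The caps are at (354,147) and (487,150), the dock's near edge runs from (306,327) to (523,328), and the green dock with its caps sits nearer the robot.

Run:
```python
from h import *
import pickle
s=pickle.load(open('w3.pkl','rb'))
f=lambda x,y,z:onz('wrist',80+x/2,y/2,z,s)
L=f(354,147,.15);Rr=f(487,150,.15);print('caps',L,Rr,np.linalg.norm(L-Rr))
a=f(306,327,.05);b=f(523,328,.05);print('near edge',a,b,np.linalg.norm(a-b))
for p,q in((L,Rr),(a,b)):
    y=(p-q)/np.linalg.norm(p-q);print('yaw',np.arctan2(-y[0],y[1]))
c=(f(463,326,.115)+f(491,326,.115))/2;print('drive near top edge',c,'width',np.linalg.norm(f(463,326,.115)-f(491,326,.115)))
yaw=np.mean([np.arctan2(*(lambda y:(-y[0],y[1]))((p-q))) for p,q in((L,Rr),(a,b))])
X=np.array([np.cos(yaw),np.sin(yaw),0]);Y=np.array([-X[1],X[0],0])
print('origin from caps',(L+Rr)/2-.065*X,'from edge',(a+b)/2+.045*X, 'drive from edge',c+.035*X, 'from capR',Rr-.065*X)
print('green caps top',[onz('wrist',80+x/2,y/2,.15,s).round(3) for x,y in((378,510),)])
```

```text
caps [ 0.58300086 -0.18519803  0.15      ] [ 0.59612102 -0.25346125  0.15      ] 0.06951263089894666
near edge [ 0.46738899 -0.16633943  0.05      ] [ 0.49788923 -0.3138588   0.05      ] 0.15063940134199108
yaw 0.18988396229408908
yaw 0.20388143841570242
drive near top edge [ 0.4991767  -0.27329721  0.115     ] width 0.01662827228986408
origin from caps [ 0.52581667 -0.23204449  0.15      ] from edge [ 0.52676976 -0.23129652  0.05      ] drive from edge [ 0.53350054 -0.26645075  0.115     ] from capR [ 0.53237675 -0.2661761   0.15      ]
green caps top [array([ 0.388, -0.237,  0.15 ])]
```

Everything agrees: dock yaw 0.20, right cap at (0.596,-0.2535), drive at (0.533,-0.266). Next I go over the cap, down and close.

```bash
python3 -m handwheel '{"delta_pos":[[0.0131,-0.0014,-0.01],[0.0131,-0.0014,-0.01],[0.0131,-0.0015,-0.01],[0.0131,-0.0014,-0.01],[0.0131,-0.0015,-0.01],[0.0131,-0.0014,-0.01],[0.0131,-0.0015,-0.01],[0.0131,-0.0014,-0.01],[0.0131,-0.0015,-0.01],[0.0131,-0.0014,-0.01]],"angular":[[0,0,0],[0,0,0],[0,0,0],[0,0,0],[0,0,0],[0,0,0],[0,0,0],[0,0,0],[0,0,0],[0,0,-0.007]],"hand":[0.06,0.06,0.06,0.06,0.06,0.06,0.06,0.06,0.06,0.06]}'
python3 -m handwheel '{"delta_pos":[[0,0,-0.012],[0,0,-0.012],[0,0,-0.012],[0,0,-0.012],[0,0,-0.012],[0,0,-0.012],[0,0,-0.01],[0,0,-0.008],[0,0,-0.003],[0,0,0]],"angular":[[0,0,0],[0,0,0],[0,0,0],[0,0,0],[0,0,0],[0,0,0],[0,0,0],[0,0,0],[0,0,0],[0,0,0]],"hand":[0.06,0.06,0.06,0.06,0.06,0.06,0.06,0.06,0.06,0.06]}'
python3 -m handwheel '{"delta_pos":[[0,0,0],[0,0,0],[0,0,0],[0,0,0],[0,0,0],[0,0,0],[0,0,0],[0,0,0],[0,0,0],[0,0,0]],"angular":[[0,0,0],[0,0,0],[0,0,0],[0,0,0],[0,0,0],[0,0,0],[0,0,0],[0,0,0],[0,0,0],[0,0,0]],"hand":[0.025,0.025,0.025,0.025,0.025,0.025,0.025,0.025,0.025,0.025]}' 25
python3 -c "
from h import *
s=env.get_state();print(s['joints'].round(3),s['ft_torque'])"
```

```text
time_s: 6.13
tcp_pos: [0.5965, -0.2536, 0.2257]
ee_rot: [-3.141, 0.0, 0.199]
contact_force: [-0.0, -0.0, 0.2]
finger_gap: 0.0602
finger_force: 0.0
time_s: 6.97
tcp_pos: [0.5954, -0.2532, 0.1326]
ee_rot: [-3.141, 0.001, 0.199]
contact_force: [1.0, 0.9, 0.9]
finger_gap: 0.06
finger_force: 0.0
time_s: 7.8
tcp_pos: [0.5961, -0.2541, 0.1339]
ee_rot: [3.14, -0.001, 0.199]
contact_force: [1.1, -1.0, 1.3]
finger_gap: 0.0292
finger_force: 25.0
[-0.053  0.841  0.755  1.616 -0.673  0.96  -0.437] [-0.42636436 -0.01479048  0.03817864]
```

```bash
python3 -m handwheel '{"delta_pos":[[0,0,0],[0,0,0],[0,0,0],[0,0,0],[0,0,0],[0,0,0],[0,0,0],[0,0,0],[0,0,0],[0,0,0]],"angular":[[0,0,0.05],[0,0,0.1],[0,0,0.1],[0,0,0.1],[0,0,0.1],[0,0,0.1],[0,0,0.1],[0,0,0.1],[0,0,0.1],[0,0,0.1]],"hand":[0.025,0.025,0.025,0.025,0.025,0.025,0.025,0.025,0.025,0.025]}'
python3 -m handwheel '{"delta_pos":[[0,0,0],[0,0,0],[0,0,0],[0,0,0],[0,0,0],[0,0,0],[0,0,0],[0,0,0],[0,0,0],[0,0,0]],"angular":[[0,0,0.1],[0,0,0.1],[0,0,0.1],[0,0,0.1],[0,0,0.05],[0,0,0.05],[0,0,0],[0,0,0],[0,0,0],[0,0,0]],"hand":[0.025,0.025,0.025,0.025,0.025,0.025,0.025,0.025,0.025,0.025]}'
python3 -c "
from h import *
s=env.get_state();print(s['joints'].round(3),s['ft_torque'])
cv2.imwrite('pics/t2.png',camera('top'))"
```

```text
time_s: 8.63
tcp_pos: [0.5965, -0.2545, 0.1339]
ee_rot: [3.139, 0.001, 1.153]
contact_force: [1.6, -3.3, 0.9]
finger_gap: 0.0294
finger_force: 25.0
time_s: 9.47
tcp_pos: [0.5967, -0.2545, 0.1339]
ee_rot: [3.14, 0.002, 1.647]
contact_force: [3.3, -3.4, 0.0]
finger_gap: 0.0294
finger_force: 25.0
[ 0.148  0.745  0.364  1.609 -0.327  0.846  0.719] [-1.02488972 -0.67181111  0.0314325 ]
```

```bash
python3 -m handwheel '{"delta_pos":[[0,0,0],[0,0,0],[0,0,0],[0,0,0],[0,0,0.005],[0,0,0.01],[0,0,0.02],[0,0,0.02],[0,0,0.02],[0,0,0.02]],"angular":[[0,0,0],[0,0,0],[0,0,0],[0,0,0],[0,0,0],[0,0,0],[0,0,0],[0,0,0],[0,0,0],[0,0,0]],"hand":[0.044,0.044,0.044,0.044,0.044,0.044,0.044,0.044,0.044,0.044]}' 20
python3 -m handwheel '{"delta_pos":[[-0.0064,-0.001,0.005],[-0.0064,-0.001,0.005],[-0.0064,-0.001,0],[-0.0064,-0.001,0],[-0.0064,-0.001,0],[-0.0064,-0.001,0],[-0.0064,-0.001,0],[-0.0064,-0.001,0],[-0.0064,-0.001,0],[-0.0064,-0.001,0]],"angular":[[0,0,0.12],[0,0,0.12],[0,0,0.12],[0,0,0.12],[0,0,0.12],[0,0,0.12],[0,0,0.12],[0,0,0.12],[0,0,0.12],[0,0,0.12]],"hand":[0.044,0.044,0.044,0.044,0.044,0.044,0.044,0.044,0.044,0.044]}'
python3 -m handwheel '{"delta_pos":[[0,0,0],[0,0,0],[0,0,0],[0,0,0],[0,0,0],[0,0,0],[0,0,0],[0,0,0],[0,0,0],[0,0,0]],"angular":[[0,0,0.12],[0,0,0.12],[0,0,0.12],[0,0,0.12],[0,0,0.015],[0,0,0],[0,0,0],[0,0,0],[0,0,0],[0,0,0]],"hand":[0.04,0.04,0.04,0.04,0.04,0.04,0.04,0.04,0.04,0.04]}'
python3 - <<'E'
from h import *
s=env.get_state();print(s['joints'].round(3))
t=camera('top');sd=camera('side')
r=lambda a:cv2.resize(a,(400,300),interpolation=cv2.INTER_CUBIC)
cv2.imwrite('pics/c4.png',np.hstack([r(t[165:255,310:430]),r(sd[195:315,300:460])]))
E
```

```text
time_s: 10.35
tcp_pos: [0.5957, -0.2535, 0.2304]
ee_rot: [3.141, 0.0, 1.649]
contact_force: [1.0, -0.5, 0.9]
finger_gap: 0.044
finger_force: 0.0
time_s: 11.18
tcp_pos: [0.5314, -0.2637, 0.2396]
ee_rot: [-3.141, 0.001, 2.854]
contact_force: [-0.2, 0.1, 0.9]
finger_gap: 0.0442
finger_force: 0.0
time_s: 12.02
tcp_pos: [0.5318, -0.2634, 0.2385]
ee_rot: [-3.142, -0.0, -2.94]
contact_force: [-0.5, 1.0, 0.5]
finger_gap: 0.0398
finger_force: 0.0
[ 0.444  0.522 -0.049  1.654  0.03   0.966  2.157]
```

View pics/c4.png

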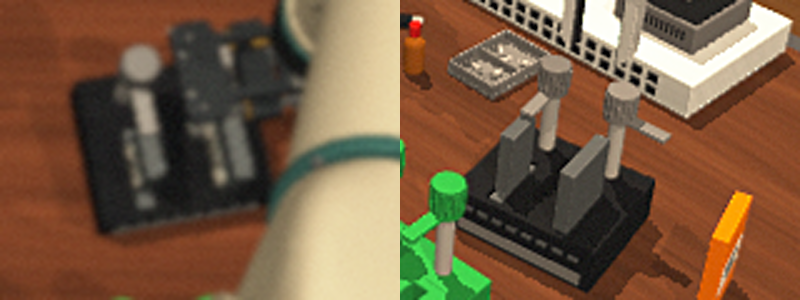

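The right tongue is swung outward, at (655,132) in the crop; the left one still lies over the narrow drive. Next I go down onto the wide drive and grip it.

```bash
python3 -m handwheel '{"delta_pos":[[0.001,-0.002,-0.02],[0,0,-0.02],[0,0,-0.02],[0,0,-0.02],[0,0,-0.02],[0,0,-0.015],[0,0,-0.015],[0,0,-0.01],[0,0,-0.0065],[0,0,0]],"angular":[[0,0,0],[0,0,0],[0,0,0],[0,0,0],[0,0,0],[0,0,0],[0,0,0],[0,0,0],[0,0,0],[0,0,0]],"hand":[0.04,0.04,0.04,0.04,0.04,0.04,0.04,0.04,0.04,0.04]}'
python3 -m handwheel '{"delta_pos":[[0,0,0],[0,0,0],[0,0,0],[0,0,0],[0,0,0],[0,0,0],[0,0,0],[0,0,0],[0,0,0],[0,0,0]],"angular":[[0,0,0],[0,0,0],[0,0,0],[0,0,0],[0,0,0],[0,0,0],[0,0,0],[0,0,0],[0,0,0],[0,0,0]],"hand":[0.005,0.005,0.005,0.005,0.005,0.005,0.005,0.005,0.005,0.005]}' 45
python3 -c "
from h import *
s=env.get_state();print(s['tcp_pos'],s['ee_rot'],s['contact_force'],s['ft_torque'])"
```

```text
time_s: 12.95
tcp_pos: [0.5321, -0.2651, 0.0908]
ee_rot: [3.14, -0.002, -2.939]
contact_force: [-0.4, -0.4, -0.5]
finger_gap: 0.0399
finger_force: 0.0
time_s: 13.78
tcp_pos: [0.5332, -0.2658, 0.0927]
ee_rot: [-3.141, 0.001, -2.94]
contact_force: [-1.0, 0.4, 6.0]
finger_gap: 0.0146
finger_force: 45.0
[ 0.53322575 -0.26583186  0.09268063] [-3.14073968e+00  9.16308378e-04 -2.93961595e+00] [-0.97791465  0.38959687  5.97968215] [ 0.07010943  0.11400906 -0.00620786]
```

```bash
python3 -m handwheel '{"delta_pos":[[0,0,0.006],[0,0,0.008],[0,0,0.01],[0,0,0.012],[0,0,0.02],[0,0,0.02],[0,0,0.025],[0,0,0.025],[0,0,0.025],[0,0,0.02]],"angular":[[0,0,0],[0,0,0],[0,0,0],[0,0,0],[0,0,0],[0,0,0],[0,0,0],[0,0,0],[0,0,0],[0,0,0]],"hand":[0.005,0.005,0.005,0.005,0.005,0.005,0.005,0.005,0.005,0.005]}'
python3 - <<'E'
from h import *
import pickle
s=env.get_state();print(s['joints'].round(3),s['tcp_pos'],s['contact_force'],s['ft_torque'])
pickle.dump(s,open('w5.pkl','wb'));I=camera('wrist');cv2.imwrite('pics/w5.png',I)
# drive expected corners in wrist image
m=camera_model('wrist');f=210/np.tan(np.radians(m['fov_y'])/2)
def proj(p):
    q=np.linalg.inv(np.array(m['mount']))@np.r_[p,1];r=np.hypot(q[0],q[1]);t=np.arctan2(r,q[2]);return m['cx']+f*t*q[0]/r,m['cy']+f*t*q[1]/r
for x in(.035,-.035):
  for y in(-.0075,.0075):
    for z in(-.0223,.0777): print(x,y,z,np.round(proj([x,y,z]),1))
E
```

```text
time_s: 14.62
tcp_pos: [0.5324, -0.2647, 0.2655]
ee_rot: [3.141, 0.0, -2.939]
contact_force: [-0.1, 0.1, -2.5]
finger_gap: 0.015
finger_force: 45.0
[ 0.447  0.497 -0.051  1.615  0.027  1.029  2.162] [ 0.53244643 -0.26474227  0.26554883] [-0.05880881  0.0882064  -2.47822084] [ 0.02868123 -0.04406971  0.02183688]
0.035 -0.0075 -0.0223 [264.6 206.2]
0.035 -0.0075 0.0777 [271.8 172. ]
0.035 0.0075 -0.0223 [296.8 206.2]
0.035 0.0075 0.0777 [291.4 172. ]
-0.035 -0.0075 -0.0223 [267.3 329.6]
-0.035 -0.0075 0.0777 [272.6 256.5]
-0.035 0.0075 -0.0223 [294.7 329.7]
-0.035 0.0075 0.0777 [290.8 256.5]
```

Run:
```python
from h import *
I=cv2.imread('pics/w5.png')
print('col281',[(v,*I[v,281]) for v in range(160,216,2)])
for r in(178,190,203): print('row',r,[(u,*I[r,u]) for u in range(258,304,2)])
```

```text
col281 [(160, np.uint8(48), np.uint8(51), np.uint8(65)), (162, np.uint8(49), np.uint8(52), np.uint8(65)), (164, np.uint8(49), np.uint8(52), np.uint8(64)), (166, np.uint8(50), np.uint8(53), np.uint8(64)), (168, np.uint8(50), np.uint8(53), np.uint8(63)), (170, np.uint8(50), np.uint8(51), np.uint8(63)), (172, np.uint8(48), np.uint8(49), np.uint8(60)), (174, np.uint8(74), np.uint8(81), np.uint8(86)), (176, np.uint8(73), np.uint8(77), np.uint8(86)), (178, np.uint8(74), np.uint8(78), np.uint8(85)), (180, np.uint8(72), np.uint8(77), np.uint8(85)), (182, np.uint8(74), np.uint8(78), np.uint8(85)), (184, np.uint8(74), np.uint8(79), np.uint8(85)), (186, np.uint8(75), np.uint8(78), np.uint8(85)), (188, np.uint8(74), np.uint8(79), np.uint8(85)), (190, np.uint8(74), np.uint8(78), np.uint8(84)), (192, np.uint8(75), np.uint8(80), np.uint8(85)), (194, np.uint8(73), np.uint8(78), np.uint8(85)), (196, np.uint8(76), np.uint8(80), np.uint8(86)), (198, np.uint8(74), np.uint8(79), np.uint8(85)), (200, np.uint8(76), np.uint8(80), np.uint8(87)), (202, np.uint8(75), np.uint8(80), np.uint8(85)), (204, np.uint8
[... 2999 characters left out ...]
np.uint8(90)), (276, np.uint8(77), np.uint8(82), np.uint8(88)), (278, np.uint8(78), np.uint8(82), np.uint8(87)), (280, np.uint8(74), np.uint8(80), np.uint8(86)), (282, np.uint8(76), np.uint8(80), np.uint8(86)), (284, np.uint8(75), np.uint8(80), np.uint8(83)), (286, np.uint8(76), np.uint8(80), np.uint8(85)), (288, np.uint8(76), np.uint8(79), np.uint8(85)), (290, np.uint8(78), np.uint8(81), np.uint8(87)), (292, np.uint8(75), np.uint8(80), np.uint8(84)), (294, np.uint8(77), np.uint8(81), np.uint8(85)), (296, np.uint8(77), np.uint8(82), np.uint8(84)), (298, np.uint8(65), np.uint8(68), np.uint8(72)), (300, np.uint8(58), np.uint8(59), np.uint8(65)), (302, np.uint8(57), np.uint8(57), np.uint8(64))]
```

The drive's edges in the hand sit within 1 px of the expected place, so the in-hand pose is as assumed. Now the target.

```bash
cat > goal.py <<'E'
from h import *
yaw,p=-1.896,.097
v=np.array([np.cos(yaw)*np.cos(p),np.sin(yaw)*np.cos(p),-np.sin(p)]); y=np.cross([0,0,1],-v);y/=np.linalg.norm(y)
fx=-v;fz=np.cross(fx,y)
F=np.array([.558,.3243,.1797])+.18*v
G=np.stack([y,fx,-fz],1)
T=F-G@[0,.0075,.0317]
s=env.get_state();C=R.from_euler('xyz',s['ee_rot'])
if __name__=='__main__':
    print('focus',F,'tcp goal',T,'goal rpy',R.from_matrix(G).as_euler('xyz'))
    print('dpos',T-s['tcp_pos'],'rotvec',(R.from_matrix(G)*C.inv()).as_rotvec(),s['time_s'])
    print('joints',s['joints'].round(3),'F',s['contact_force'],s['finger_gap'],s['finger_force'])
    M=C.as_matrix();L=s['tcp_pos']+M@[0,.0075,.0317];print('label err in head axes mm',1e3*(L-F)@np.stack([fx,y,fz],1))
E
python3 goal.py
```

```text
focus [0.50076002 0.15453638 0.16226737] tcp goal [0.49739413 0.14455373 0.19309199] goal rpy [ 3.04459265e+00 -2.22044605e-16  2.81638898e+00]
dpos [-0.03711786  0.41027968 -0.07622249] rotvec [ 1.01974908e-01 -2.91187870e-04 -5.27096261e-01] 14.6667
joints [ 0.447  0.494 -0.05   1.61   0.027  1.031  2.162] F [ 1.97898943 -0.55820921  1.2933898 ] 0.014953877184268431 44.99444603919983
label err in head axes mm [-371.89118965 -162.69928963  111.86343395]
```

```bash
python3 -m handwheel '{"delta_pos":[[0,0.01,0],[0,0.02,0],[0,0.025,0],[0,0.025,0],[0,0.025,0],[0,0.025,0],[0,0.025,0],[0,0.025,0],[0,0.025,0],[0,0.025,0]],"angular":[[0,0,-0.05],[0,0,-0.05],[0,0,-0.05],[0,0,-0.05],[0,0,-0.05],[0,0,-0.05],[0,0,-0.05],[0,0,-0.05],[0,0,-0.05],[0,0,-0.05]],"hand":[0.005,0.005,0.005,0.005,0.005,0.005,0.005,0.005,0.005,0.005]}'
python3 -m handwheel '{"delta_pos":[[-0.005,0.025,0],[-0.005,0.025,-0.005],[-0.005,0.025,-0.01],[-0.005,0.025,-0.01],[-0.005,0.025,-0.01],[-0.004,0.02,-0.01],[-0.003,0.015,-0.01],[-0.003,0.01,-0.01],[-0.002,0.005,-0.005],[0,0.005,-0.005]],"angular":[[0.01,0,0],[0.01,0,0],[0.01,0,0],[0.01,0,0],[0.01,0,0],[0.01,0,0],[0.01,0,0],[0.01,0,0],[0.01,0,-0.02],[0.01,0,0]],"hand":[0.005,0.005,0.005,0.005,0.005,0.005,0.005,0.005,0.005,0.005]}'
python3 -m handwheel '{"delta_pos":[[0,0,0],[0,0,0],[0,0,0],[0,0,0],[0,0,0],[0,0,0],[0,0,0],[0,0,0],[0,0,0],[0,0,0]],"angular":[[0,0,0],[0,0,0],[0,0,0],[0,0,0],[0,0,0],[0,0,0],[0,0,0],[0,0,0],[0,0,0],[0,0,0]],"hand":[0.005,0.005,0.005,0.005,0.005,0.005,0.005,0.005,0.005,0.005]}'
python3 goal.py
```

```text
time_s: 15.5
tcp_pos: [0.5315, -0.0338, 0.2628]
ee_rot: [3.142, -0.002, 2.842]
contact_force: [-0.7, 0.2, -1.5]
finger_gap: 0.0149
finger_force: 45.0
time_s: 16.33
tcp_pos: [0.4943, 0.1449, 0.1874]
ee_rot: [3.047, -0.032, 2.825]
contact_force: [0.0, 0.1, -1.9]
finger_gap: 0.0146
finger_force: 45.0
time_s: 17.17
tcp_pos: [0.4958, 0.1445, 0.188]
ee_rot: [3.046, -0.03, 2.825]
contact_force: [-0.8, 0.0, -1.2]
finger_gap: 0.0144
finger_force: 45.0
focus [0.50076002 0.15453638 0.16226737] tcp goal [0.49739413 0.14455373 0.19309199] goal rpy [ 3.04459265e+00 -2.22044605e-16  2.81638898e+00]
dpos [1.59331065e-03 2.28921593e-05 5.10193106e-03] rotvec [-0.00797059 -0.02854311 -0.0088158 ] 17.1667
joints [-0.241  0.466 -0.042  1.945 -0.119  0.706  1.064] F [-0.8214094   0.04527022 -1.17450069] 0.014412890492450972 44.99438524246216
label err in head axes mm [-1.07501083  2.50744196 -5.02302486]
```

```bash
python3 -m handwheel '{"delta_pos":[[0.0005,0,0.001],[0.0005,0,0.001],[0.0005,0,0.001],[0,0,0.001],[0,0,0.001],[0,0,0],[0,0,0],[0,0,0],[0,0,0],[0,0,0]],"angular":[[-0.0015,-0.0055,-0.002],[-0.0015,-0.0055,-0.002],[-0.0015,-0.0055,-0.002],[-0.0015,-0.006,-0.002],[-0.002,-0.006,-0.001],[0,0,0],[0,0,0],[0,0,0],[0,0,0],[0,0,0]],"hand":[0.005,0.005,0.005,0.005,0.005,0.005,0.005,0.005,0.005,0.005]}'
python3 goal.py
python3 - <<'E'
from h import *
import pickle
s=env.get_state();pickle.dump(s,open('w6.pkl','wb'));w=camera('wrist');t=camera('top');d=camera('side')
for n,a in(('w6',w),('t6',t),('s6',d)):cv2.imwrite(f'pics/{n}.png',a)
r=lambda a:cv2.resize(a,(400,300),interpolation=cv2.INTER_CUBIC)
cv2.imwrite('pics/c6.png',np.vstack([np.hstack([r(w),r(t[150:270,130:290])]),np.hstack([r(d[90:240,180:380]),r(d[195:315,300:460])])]))
E
```

```text
time_s: 18.0
tcp_pos: [0.4973, 0.1445, 0.1929]
ee_rot: [3.045, -0.0, 2.816]
contact_force: [0.4, 0.4, -2.6]
finger_gap: 0.0151
finger_force: 45.0
focus [0.50076002 0.15453638 0.16226737] tcp goal [0.49739413 0.14455373 0.19309199] goal rpy [ 3.04459265e+00 -2.22044605e-16  2.81638898e+00]
dpos [8.48454836e-05 6.22503452e-05 1.59539720e-04] rotvec [ 3.02555612e-05 -1.45546081e-04  2.70060075e-04] 18.0
joints [-0.26   0.448 -0.029  1.96  -0.106  0.68   1.04 ] F [ 0.39597612  0.37705854 -2.60029296] 0.015103220163816069 44.99431908130646
label err in head axes mm [-0.10352501  0.06161788 -0.15101519]
```

View pics/c6.png

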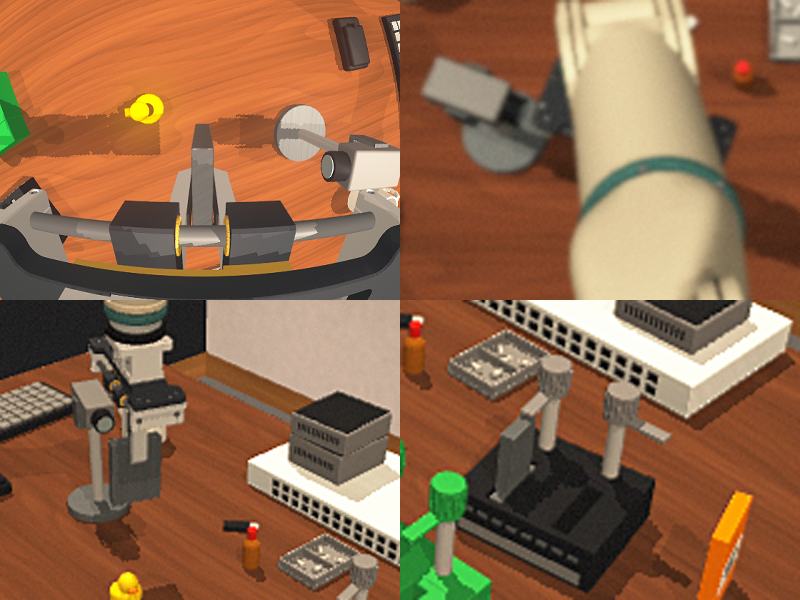

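The drive is held upright in front of the lens (wrist crop: lens at (327,167), drive at (203,160)). The right bay is empty, the narrow drive is still locked, and the duck and vial are untouched. One check of the lens ray, then I hand in.

Run:
```python
from goal import *
import pickle
s6=pickle.load(open('w6.pkl','rb'))
l=F-.12*v; o,d=ray('wrist',327*1.4,167*1.4,s6); e=(l-o)-d*np.dot(l-o,d)
print('lens',l,'ray miss mm',1e3*e)
ok=np.linalg.norm(e)<.006 and s['finger_force']>30 and np.abs(s['dq']).max()<.02
print(ok,np.abs(s['dq']).max(),s['time_s'])
if ok: print(env.job_done())
```

```text
lens [0.53892001 0.26771213 0.17388912] ray miss mm [ 0.34938189 -0.5564016  -0.1204157 ]
True 0.0015998920420422663 18.15
the job is handed in; nothing more can be done
None
```

I twisted the right cap open, lifted the wide drive out and handed the job in at 18 s. The drive is held steady at the computed camera focus, label facing the lens, and the narrow drive is still locked in its bay.

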